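# Read the kettle's temperature with a surface thermometer

### The job

Turn the kettle on its swivel base until the orange measuring spot on its shoulder is over the orange mark on the base. Then take the yellow surface thermometer from its fork and press its sprung copper tip squarely on the centre of the spot with a light, steady push of about 7 N (never over 20 N), holding still for two seconds. Hang the thermometer back upright in the fork by its collar, leaving the kettle lined up and the other things where they are.

Things in the scene. Friction and masses are not known exactly. Their poses are not given: they have to be found in the camera images.
- kettle (a joint): swivel angle of the steel kettle on its base (rad): 0 = spot exactly over the mark; positive = turned anticlockwise seen from above; starts positive. A friction of about 0.25 N m holds it wherever it is left; limits -3.1 and 3.1
- kettle_base: fixed black swivel base, disc 200 mm across, 20 mm high; origin at the centre of its underside, on the vertical swivel axis; orange mark on its rim at -x. Kettle on it: 160 mm across up to 107 mm above the table, then a cone rising inward at 40 degrees to a 78 mm lid, top of the lid's grip 165 mm high. With the joint at 0 the spot is at -x, handle at +y, thin spout at -y (reaches 137 mm out)
- handle (a point): middle of the upright bar of the kettle's black handle; bar 18 mm thick, axis 125 mm from the swivel axis, 58 to 126 mm above the table, joined to the kettle at the top by an arm whose top is 143 mm high; about 35 mm clear between bar and body. It turns with the kettle
- spot (a point): orange measuring spot, flat disc 36 mm across with a black dot in the middle, on the kettle's sloping shoulder; origin at the centre of its outer face, its z axis is the outward normal (40 degrees from vertical, leaning away from the swivel axis). It turns with the kettle
- wand: yellow surface thermometer, 176 mm, 0.17 kg. Origin on its long axis at the collar's underside, z along the axis to the grip. Collar 50 x 50 mm, z 0 to 8 mm; square grip 26 x 26 mm, z 8 to 63 mm; below, a 24 x 24 mm body to z -40 mm, a 12 mm stem to -100 mm and a copper tip disc 16 mm across, face at -113 mm, sprung along the axis (about 3 N per mm, 5 mm travel)
- probe_tip (a point): centre of the thermometer's copper tip face
- stand: fixed stand, base 150 x 120 x 12 mm, origin on the table below the fork's middle. Two aluminium prongs along its x axis, open to its -x side, x -40 to 40 mm, each 16 mm wide, 32 mm gap between (y -16 to 16 mm), top 135 mm high, post at x 40 to 56 mm. The thermometer hangs in the gap, collar resting on the prongs, tip down
- clamp: fixed small clamp holding a wooden spatula upright, base 90 x 90 mm, 253 mm high, origin at the centre of its underside; not to be handled
- teapot: cream ceramic teapot, 132 mm across, 115 mm high, on the birch shelf; origin at the centre of its underside; bystander
- bowl_a: green melamine bowl, 130 mm across, 55 mm high, origin at the centre of its underside; bystander
- bowl_b: blue melamine bowl, 130 mm across, 55 mm high, origin at the centre of its underside; bystander
- scoop: aluminium scoop lying on the table, about 165 mm long, 40 mm high, origin on the table below the handle's root, handle towards its -x; bystander
Things that resemble listed ones, but are neither listed nor needed, are in the scene too. There is more than one size of the wand; the one meant has the size given above.

How it is judged (in metres and radians):
On the way, in this order (a step that is already met when the one before it is completed fails the run):
1. the kettle is turned until the spot is over the base's mark, within 0.15 rad (value of joint kettle between -0.15 and 0.15 rad), for 0.2 s.
2. the thermometer's tip is pressed on the spot and held steady for 1.5 s: tip centre within 10 mm of the spot's centre, within 0.22 rad of square, push between 4 and 11 N, kettle still lined up (all of step 1 and distance between probe_tip and spot below 0.01 m and angle between the z axis of wand and the z axis of spot, either way round below 0.22 rad and contact force between wand and kettle_base between 4 and 11 N and linear speed of wand below 0.02 m/s), for 1.5 s.
At the end, for the whole second after the job is handed in: thermometer hangs released, at rest, upright (0.12 rad), collar on both prongs (origin 130-141 mm up, within 12 mm of the fork mid line, -35 to 32 mm along it); spot over the mark within 0.15 rad; teapot, bowls, scoop within 30 mm of their starts (all of step 1 and x of wand in the frame of stand between -0.035 and 0.032 m and y of wand in the frame of stand between -0.012 and 0.012 m and z of wand in the frame of stand between 0.13 and 0.141 m and angle between wand's own z axis and vertical below 0.12 rad and height (world z) of wand above 0.13 m and contact force between wand and stand above 0.3 N and linear speed of wand below 0.02 m/s and distance of each of teapot, bowl_a, bowl_b, scoop from where it was at the start of the episode below 0.03 m); the robot touches nothing.
It fails at once if the thermometer is pushed against the kettle with more than 20 N (contact force between wand and kettle_base above 20 N).
It fails at once if the teapot, a bowl or the scoop is shifted by more than 30 mm (distance of any of teapot, bowl_a, bowl_b, scoop from where it was at the start of the episode above 0.03 m).
It also fails if it takes over 70 s, if anything falls off the work surface, if the arm or the gripper's body presses on something with over 40 N, if the wrist force passes 120 N, or if a joint passes its speed limit or range.

### The arm

A 6-joint arm with a two-finger parallel gripper is mounted at the origin on the work surface. World frame = base frame: x ahead of the robot, y to its left, z up, the work surface at z = 0. Lengths are in m, angles in degrees, forces in N, time in s.
With the tool pointing down it reaches from about 0.35 to 0.875 m from the base axis. Payload 4.2 kg.
Tool frame: the origin (TCP) lies on the mounting face of the last link; the fingertips stand 182 mm ahead of it and the grasp point (between the pads) lies 164 mm ahead of it (r.tcp_to_grasp is the distance from the TCP to the grasp point, in m); z points along the fingers, y is the line along which they close (so a half turn about z gives the same grasp; the last joint's range is limited). The gripper opens to 87 mm and grips with 3 to 60 N. Pads are 19 mm wide; open, the fingers measure 117 mm over their backs; the gripper's body (75 mm by 190 mm) begins 51 mm behind the grasp point.
Start: joints at [-50.615, 22.042, 0.453, 0, -68.411, -14.817], TCP at [0.26, -0.568, 0.405] pointing down, gripper open.
Joint ranges: [-179.83, 179.83], [-69.29, 118.12], [-61.27, 80.66], [-181.25, 117.63], [-171.15, -9.14], [-177.46, 177.46]. Speed limits (degrees/s): [159.86, 159.86, 180, 180, 180, 180].

### API

Orientations are given as a 3x3 rotation matrix whose columns are the frame's x, y, z axes.
In Python, from station import sense, eyes, r gives the robot as it stands.
- The arm moves only by the tool jog_arm, never from a script. Its argument "increments" is a list of rows, each a list of 4 numbers: the shift along the tool's x, y, z normalised to -1 to 1, where 1 is 0.02 m, then the turn about the tool's z normalised to -1 to 1, where 1 is 0.08 rad. A call has 1 to 10 rows; each row shifts and turns the commanded pose from where the row before left it, along the tool's axes as they then stand; what a row does not reach is not made up. A row lasts 1/10 s, in which the tool goes at most 50 mm and 8.59 degrees, less where a joint would pass 70% of its speed; a pose out of reach is approached as far as the arm can. A call with a number of a shift or a turn outside -1 to 1 is refused whole. A call with a gripper value outside its range is refused whole. "grip" is the finger opening in mm, from 0 to 87, set as the call begins (left out, the last holds). The fingers move at their own pace and stop on an object; the grip force is fixed at half the most. Time passes only in rows, so rows that do not move let the fingers close. It gives the time, the measured TCP pose, the force, the opening and the grip force at its end, in the units of the state.
- sense(): the state, without advancing time (a new reading comes with each control period).
- eyes.capture(name): name is "scene" or "top" or "wrist"; returns the picture (480x640x3 uint8, blue, green, red); there is no depth.
- eyes.get_calibration(name): a dict with "camera_matrix" (3x3 intrinsics, pixels), "k1" (the pictures are not rectified: a ray, as slopes to the right and down, at radius r is drawn at 1 + k1 r^2 times it, then the intrinsics apply), "R" (3x3) and "t" (3): a world point X has camera coordinates R X + t; the wrist camera has in their place "T_tool_cam" (4x4, takes a point from camera to tool coordinates, whose origin is the TCP and whose axes are the flange's). Camera axes: x right, y down, z forward; pixel columns grow to the right and rows downward; lengths in m; the calibration is good to about 2 mm. A picture is of the moment at which its call begins: read the wrist's pose just before it. get_calibration takes no time and is no camera call.
- r.finish_job(): hands the job in; it is judged then, once.
Trained networks look in the newest picture that a camera, given by its name, has taken for a name from the list of things; names that differ only in an ending like _2 or _b are one class to them, and where a whole thing is asked for, a point or a joint stands for the part that bears it (a point fixed in the world has none). Each returns a list of dicts, best first, with "conf" (0 to 1); they miss things now and then, are a little off and sometimes report something else, mostly with a low value. They report only what shows in the picture. A call takes as long as a camera call. They do not tell look-alikes from the thing itself.
- eyes.spot_in(camera, name): "centre" ([x, y, z] in m, in world coordinates, good to about 4 mm: the middle of the surface that is visible of it).
- eyes.outline_of(camera, name): "mask" (480x640 bool, what is visible of it).
The state is a dict: "time_s": time; "joints": joint angles; "joint_velocities": joint speeds; "effort": joint torques, N m; "tcp_pos": TCP position; "ee_rot": TCP orientation; "wrist_force": force on the tool from outside, world axes, zero at the start; "moment": the same for the moment, N m; "gripper_width": opening from 0.0 (shut) to 1.0 (fully open); "gripper_force": force on a finger pad.
Only numpy, scipy, OpenCV 4.12 (cv2) and the standard library are available. Lean on these libraries where they do the work, as an engineer would, in place of code of your own. Each camera call takes 0.05 s, during which the arm holds its last target. There are 200 camera calls.

## Working session

There is one attempt and no reset: what is moved stays moved. The work goes in short steps, Python scripts to look and compute and a tool call to move; the robot and the scene stay as the last step left them, time stands still between calls to the robot, and variables do not carry over. Pictures are saved under pics/ and viewed, at most 10 in all, crops included, and the job is handed in when it is done.

Besides the shell and the picture viewer there is one more tool, called after "Emit:" as a command line: name --pt "numbers of a row" for each row, then --argument value for the rest. jog_arm: Moves the arm, as the interface text tells. Its arguments: {"type":"object","properties":{"increments":{"type":"array"},"grip":{"type":"number"}},"required":["increments"]}

```bash
mkdir -p pics; ls
cat > h.py <<'E'
import numpy as np, cv2
from station import sense, eyes, r
def shot(cam,name):
    im=eyes.capture(cam); cv2.imwrite(f'pics/{name}.png',im); return im
def P(cam):
    """returns K,k1,R,t world->cam"""
    c=eyes.get_calibration(cam); K=np.array(c['camera_matrix'])
    if 'R' in c: return K,c['k1'],np.array(c['R']),np.array(c['t'])
    s=sense(); T=np.eye(4); T[:3,:3]=s['ee_rot']; T[:3,3]=s['tcp_pos']
    M=np.linalg.inv(T@np.array(c['T_tool_cam'])); return K,c['k1'],M[:3,:3],M[:3,3]
def proj(p,X):
    K,k,R,t=p; c=np.atleast_2d(X)@R.T+t; u=c[:,:2]/c[:,2:]; u=u*(1+k*(u**2).sum(1,keepdims=True))
    return u@K[:2,:2].T+K[:2,2]
def ray(p,px):
    K,k,R,t=p; d=np.linalg.solve(K[:2,:2],np.array(px,float)-K[:2,2]); u=d.copy()
    for _ in range(20): u=d/(1+k*(u@u))
    return -R.T@t, R.T@np.array([u[0],u[1],1])
def onz(p,px,z):
    o,d=ray(p,px); return o+d*(z-o[2])/d[2]
E
python3 - <<'E'
from h import *
s=sense(); print(s['time_s'],s['tcp_pos'],np.round(s['ee_rot'],4).tolist(),s['gripper_width'])
np.set_printoptions(precision=3,suppress=True)
for c in ['scene','top']:
    im=shot(c,c+'0'); K,k,R,t=P(c); print(c,-R.T@t,R[2],K[0,0])
    for n in ['kettle_base','handle','spot','wand','probe_tip','stand','clamp','teapot','bowl_a','scoop']:
        print(n,[(np.round(d['centre'],3).tolist(),round(d['conf'],2)) for d in eyes.spot_in(c,n)][:4])
E
```

```text
pics
0.0 [ 0.25982253 -0.56820244  0.40364501] [[-0.9095, -0.4157, -0.001], [-0.4157, 0.9095, 0.002], [0.0001, 0.0022, -1.0]] 0.9998931285840866
scene [ 1.542 -0.162  1.097] [-0.7    0.076 -0.71 ] 584.3253010644182
kettle_base [([0.622, -0.056, 0.102], 0.73)]
handle [([0.499, -0.364, 0.144], 0.74), ([0.614, -0.049, 0.112], 0.58), ([0.358, -0.121, 0.025], 0.46)]
spot [([0.612, -0.051, 0.116], 0.85), ([0.533, 0.339, 0.016], 0.67)]
wand [([0.503, -0.365, 0.143], 0.87), ([0.36, -0.44, 0.09], 0.64), ([0.359, -0.332, 0.172], 0.57)]
probe_tip [([0.351, -0.326, 0.013], 0.36)]
stand [([0.549, -0.351, 0.015], 0.81)]
clamp [([0.536, 0.342, 0.018], 0.94)]
teapot [([0.793, -0.206, 0.103], 0.61)]
bowl_a [([0.764, -0.011, 0.059], 0.92), ([0.754, 0.215, 0.058], 0.73)]
scoop [([0.358, -0.121, 0.026], 0.76)]
top [ 0.345 -0.05   1.447] [ 0.163  0.013 -0.987] 538.1679401542084
kettle_base [([0.558, -0.038, 0.118], 0.78)]
handle [([0.561, -0.038, 0.124], 0.65)]
spot [([0.558, -0.04, 0.13], 0.91)]
wand [([0.347, -0.322, 0.172], 0.96), ([0.483, -0.363, 0.145], 0.81), ([0.348, -0.439, 0.088], 0.5)]
probe_tip []
stand [([0.525, -0.342, 0.011], 0.95)]
clamp [([0.517, 0.34, 0.02], 0.6)]
teapot [([0.76, -0.204, 0.109], 0.69), ([0.556, -0.04, 0.115], 0.6)]
bowl_a [([0.781, 0.217, 0.051], 0.88), ([0.791, -0.012, 0.057], 0.85)]
scoop [([0.334, -0.12, 0.032], 0.59)]
```

View pics/scene0.png

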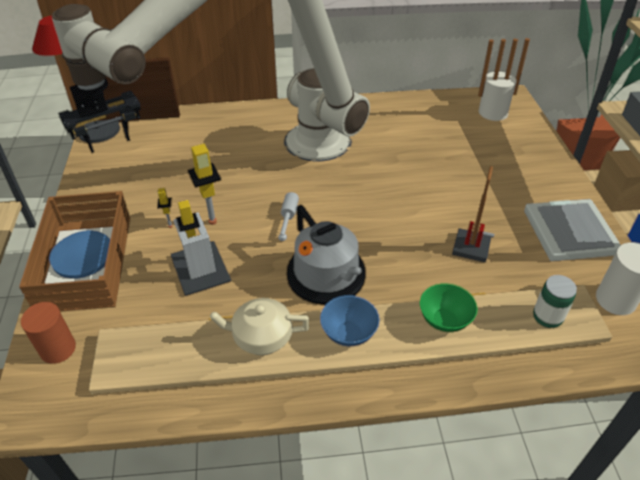

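View pics/top0.png

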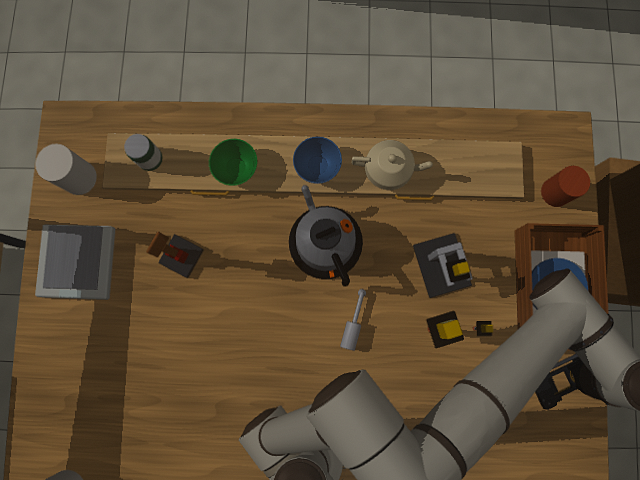

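Run:
```python
import cv2,numpy as np
t=cv2.imread('pics/top0.png');s=cv2.imread('pics/scene0.png')
a=cv2.resize(t[225:355,405:505],None,fx=4,fy=4,interpolation=2);b=cv2.resize(s[135:295,150:240],None,fx=3.25,fy=3.25,interpolation=2)
cv2.imwrite('pics/c1.png',np.hstack([a,b[:520]]))
print(a.shape,b.shape)
from h import *
np.set_printoptions(precision=3,suppress=True)
p=P('top')
for n,px,z in [('mark',(331,273),.02),('spot',(347,225),.12),('scooptip',(362,292),.02),('lid',(325,233),.165),('handle',(341,268),.13)]: print(n,onz(p,px,z))
```

```text
(520, 400, 3) (520, 292, 3)
mark [ 0.488 -0.058  0.02 ]
spot [ 0.599 -0.095  0.12 ]
scooptip [ 0.439 -0.141  0.02 ]
lid [ 0.57  -0.04   0.165]
handle [ 0.49  -0.082  0.13 ]
```

View pics/c1.png

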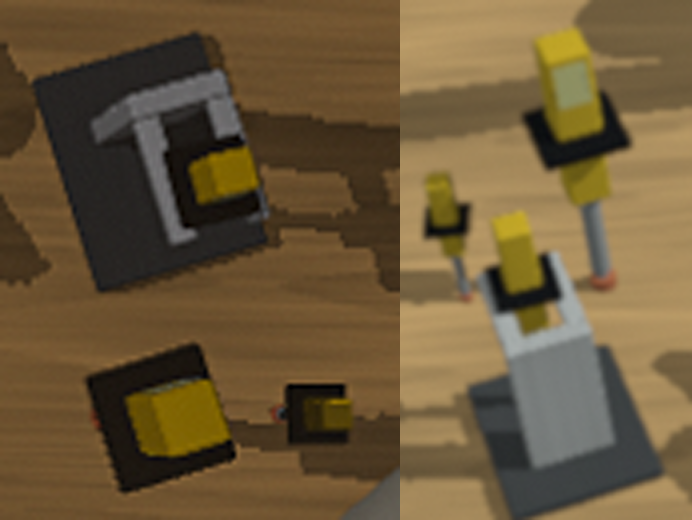

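Emit:
jog_arm --pt "0 0 -1 0" --pt "0 0 -1 0" --pt "-0.5 0.4 -1 0" --pt "-1 0.8 0 0" --pt "-1 0.8 0 0" --pt "-1 0.8 0 0" --pt "-1 0.8 0 0" --pt "-1 0.8 0 0" --pt "-1 0.8 0 0" --pt "-1 0.8 0 0" --grip 40

```text
time_s: 2.1
tcp_pos: [0.3467, -0.3959, 0.4649]
ee_rot: [[-0.909, -0.416, 0.0], [-0.416, 0.909, -0.0], [-0.0, -0.0, -1.0]]
wrist_force: [0.1, -0.1, 0.3]
gripper_width: 0.458
gripper_force: 0.0
```

Emit:
jog_arm --pt "-1 0.8 0 0" --pt "-1 0.8 0 0" --pt "-1 0.8 0 0" --pt "-1 0.8 0 0" --pt "-1 0.8 0 0" --pt "-1 0.8 0 0" --pt "-1 0.8 0 0" --pt "-1 0.8 0 0" --pt "0 0 0 0" --pt "0 0 0 0"

```text
time_s: 3.1
tcp_pos: [0.4387, -0.2137, 0.4649]
ee_rot: [[-0.909, -0.417, 0.0], [-0.417, 0.909, -0.0], [0.0, -0.0, -1.0]]
wrist_force: [-0.0, 0.1, -0.1]
gripper_width: 0.461
gripper_force: 0.0
```

```bash
cat >> h.py <<'E'
np.set_printoptions(precision=4,suppress=True)
def st():
    s=sense(); R=np.array(s['ee_rot']); print('t',round(s['time_s'],2),'tcp',np.array(s['tcp_pos']),'yawx',round(np.degrees(np.arctan2(R[1,0],R[0,0])),2),'tilt',R[:,2],'F',np.array(s['wrist_force']),'w',round(s['gripper_width']*87,1),'gf',s['gripper_force'],'j',np.round(s['joints'],1))
    return s,R
def togo(tgt):
    s=sense(); return (np.array(s['ee_rot']).T@(np.array(tgt)-s['tcp_pos']))/0.02
def find(cam,*names):
    for n in names: print(cam,n,[(np.round(d['centre'],3).tolist(),round(d['conf'],2)) for d in eyes.spot_in(cam,n)][:3])
E
python3 - <<'E'
from h import *
st(); print(eyes.get_calibration('wrist'))
shot('wrist','w1'); find('wrist','kettle_base','handle','spot')
shot('top','t1'); find('top','kettle_base','handle','spot')
E
```

```text
t 3.1 tcp [ 0.4387 -0.2137  0.4649] yawx -155.36 tilt [ 0.     -0.0001 -1.    ] F [-0.0303  0.1116 -0.0964] w 40.1 gf 0.0 j [ -6.9   6.2 -12.2   0.  -71.6 -58.5]
{'camera_matrix': array([[340.5517,   0.    , 319.8099],
       [  0.    , 340.5517, 246.4669],
       [  0.    ,   0.    ,   1.    ]]), 'k1': -0.04841708231545183, 'T_tool_cam': array([[ 0.0013, -0.9641, -0.2657,  0.0728],
       [ 1.    ,  0.0012,  0.0008,  0.0001],
       [-0.0005, -0.2657,  0.9641,  0.0211],
       [ 0.    ,  0.    ,  0.    ,  1.    ]])}
wrist kettle_base [([0.548, -0.113, 0.035], 0.66), ([0.335, -0.127, 0.033], 0.25)]
wrist handle [([0.555, -0.106, 0.1], 0.93)]
wrist spot [([0.554, -0.103, 0.095], 0.67)]
top kettle_base [([0.616, -0.034, 0.116], 0.96)]
top handle [([0.611, -0.035, 0.123], 0.97)]
top spot [([0.61, -0.032, 0.128], 0.89)]
```

View pics/w1.png

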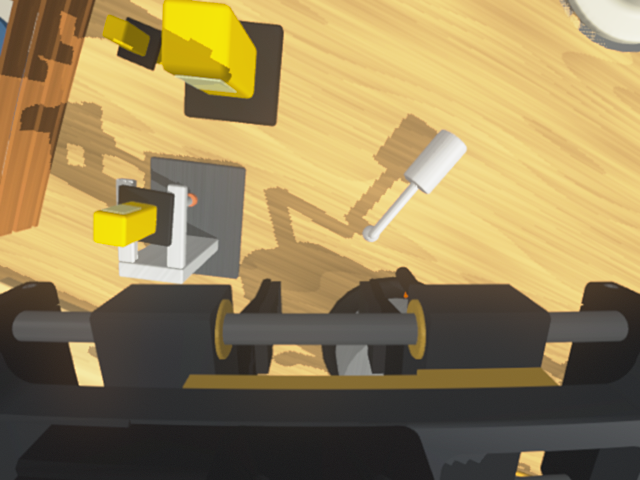

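Run:
```python
from h import *
from scipy.optimize import least_squares
im=cv2.imread('pics/top0.png'); p=P('top'); hsv=cv2.cvtColor(im,cv2.COLOR_BGR2HSV)
# dark base pixels near kettle
c=im[180:300,270:390]; print('orange',end=' ')
m=((hsv[...,0]<12)&(hsv[...,1]>200)&(hsv[...,2]>150)); m[:180]=0;m[300:]=0;m[:,:280]=0;m[:,380:]=0
n,l,s,ce=cv2.connectedComponentsWithStats(m.astype(np.uint8)); print(s[1:],ce[1:])
d=(im.max(2)<45).astype(np.uint8); d[:180]=0;d[300:]=0;d[:,:280]=0;d[:,380:]=0
cn=max(cv2.findContours(d,0,2)[0],key=cv2.contourArea); h=cv2.convexHull(cn)[:,0]
pts=np.array([onz(p,q,.02) for q in h])
f=least_squares(lambda v:np.hypot(pts[:,0]-v[0],pts[:,1]-v[1])-.1,[.575,-.04],loss='soft_l1',f_scale=.002); print('centre',f.x,np.round(f.fun,3))
big=cv2.resize(im[180:300,265:385],None,fx=5,fy=5,interpolation=2); cv2.imwrite('pics/k.png',big)
```

```text
orange [[329 272   1   1   1]] [[329. 272.]]
centre [ 0.5705 -0.0413] [-0.001  0.    -0.    -0.    -0.    -0.001 -0.001 -0.001 -0.002 -0.002
 -0.002 -0.002 -0.002  0.022  0.028  0.024 -0.003 -0.003 -0.002 -0.002
 -0.002 -0.001 -0.001 -0.001 -0.    -0.    -0.    -0.001  0.     0.
  0.     0.    -0.003]
```

View pics/k.png

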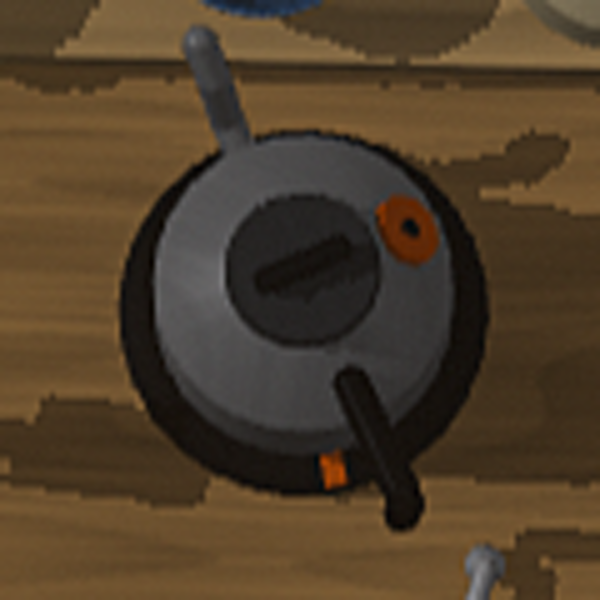

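Run:
```python
from h import *
p=P('top'); C=np.array([.5705,-.0413])
for n,px,z in [('mark',(331.6,274),.02),('mark14',(331.6,274),.015),('spot',(347.2,225.4),.124),('hend',(345.6,283),.138),('hroot',(335,254.6),.143),('spout',(305,188),.12),('gripA',(317.5,237),.165),('gripB',(334.5,229),.165)]:
    v=onz(p,px,z)[:2]-C; print(n,np.degrees(np.arctan2(v[1],v[0])),np.hypot(*v))
```

```text
mark -167.85764708997053 0.08742863764137482
mark14 -167.76718158045307 0.08695713399288224
spot -63.21877858094013 0.06025730210822382
hend -156.19303255790828 0.12911284163378942
hroot -153.60578829595758 0.05558708458001788
spout 24.26836110100639 0.13377260934118573
gripA 120.27501050419151 0.0217374162698446
gripB -66.04630446263464 0.023881040130011952
```

Emit:
jog_arm --pt "-0.67 1 0 0" --pt "-0.67 1 0 0" --pt "-0.67 1 0 0" --pt "-0.67 1 0 0" --pt "-0.67 1 0 0" --pt "0 0 1 0" --pt "0 0 1 0" --pt "0 0 1 0" --pt "0 0 1 0" --pt "0 0 1 0"

```text
time_s: 4.5
tcp_pos: [0.458, -0.0953, 0.3641]
ee_rot: [[-0.91, -0.416, 0.0], [-0.416, 0.91, -0.0], [-0.0, -0.0, -1.0]]
wrist_force: [-0.9, -0.3, -0.2]
gripper_width: 0.461
gripper_force: 0.0
```

Emit:
jog_arm --pt "0 0 1 0" --pt "0 0 1 0" --pt "0 0 1 0" --pt "0 0 1 0" --pt "0 0 0.8 0" --pt "0 0 0 0" --pt "0 0 0 0"

```text
time_s: 5.2
tcp_pos: [0.4584, -0.0953, 0.269]
ee_rot: [[-0.909, -0.416, 0.0], [-0.416, 0.909, -0.0], [0.0, -0.0, -1.0]]
wrist_force: [0.4, -0.3, 0.6]
gripper_width: 0.461
gripper_force: 0.0
```

Emit:
jog_arm --pt "0 0 0 0" --pt "0 0 0 0" --pt "0 0 0 0" --grip 25

```text
time_s: 5.5
tcp_pos: [0.4582, -0.0951, 0.2695]
ee_rot: [[-0.909, -0.416, 0.002], [-0.416, 0.909, 0.0], [-0.002, -0.0, -1.0]]
wrist_force: [0.1, 0.1, 0.3]
gripper_width: 0.312
gripper_force: 0.0
```

Emit:
jog_arm --pt "-0.02 0.5 0 1" --pt "-0.02 0.5 0 1" --pt "-0.02 0.5 0 1" --pt "-0.02 0.5 0 1" --pt "-0.02 0.5 0 1" --pt "0 0 0 0"

```text
time_s: 6.1
tcp_pos: [0.4468, -0.0462, 0.2692]
ee_rot: [[-1.0, -0.03, 0.001], [-0.03, 1.0, 0.0], [-0.001, 0.0, -1.0]]
wrist_force: [0.1, -0.6, 0.5]
gripper_width: 0.289
gripper_force: 0.0
```

Run:
```python
from h import *
s,R=st(); C=np.array([.5705,-.0413]); v=np.array(s['tcp_pos'])[:2]-C; print(np.degrees(np.arctan2(v[1],v[0])),np.hypot(*v))
```

```text
t 6.1 tcp [ 0.4468 -0.0462  0.2692] yawx -178.27 tilt [ 0.0011  0.0003 -1.    ] F [ 0.1377 -0.5934  0.5269] w 25.2 gf 0.0 j [  14.9   14.2  -34.    -0.   -41.7 -103.2]
-177.7532966569246 0.12380106084150407
```

Emit:
jog_arm --pt "-0.02 0.5 0 0.72" --pt "-0.03 0.5 0 0.72" --pt "-0.05 0.5 0 0.72" --pt "-0.06 0.5 0 0.72" --pt "-0.07 0.5 0 0.72" --pt "-0.08 0.49 0 0.72" --pt "-0.09 0.49 0 0.72" --pt "-0.1 0.49 0 0.72" --pt "-0.11 0.49 0 0.72" --grip 38

```text
time_s: 7.0
tcp_pos: [0.4749, 0.036, 0.2682]
ee_rot: [[-0.882, 0.472, -0.004], [0.472, 0.882, -0.001], [0.003, -0.003, -1.0]]
wrist_force: [-2.3, -1.0, -0.9]
gripper_width: 0.435
gripper_force: 1.3
```

Emit:
jog_arm --pt "-0.12 0.49 0 0.72" --pt "-0.13 0.48 0 0.72" --pt "-0.14 0.48 0 0.72" --pt "-0.15 0.48 0 0.72" --pt "-0.16 0.47 0 0.72" --pt "-0.17 0.47 0 0.72" --pt "-0.18 0.47 0 0.72" --pt "-0.19 0.46 0 0.72" --pt "0 0 0 0"

```text
time_s: 7.9
tcp_pos: [0.5429, 0.0786, 0.2683]
ee_rot: [[-0.582, 0.813, -0.001], [0.813, 0.582, -0.0], [0.0, -0.001, -1.0]]
wrist_force: [0.3, -0.1, -0.8]
gripper_width: 0.439
gripper_force: 0.1
```

Run:
```python
from h import *
s,R=st(); C=np.array([.5705,-.0413]); v=np.array(s['tcp_pos'])[:2]-C; print(np.degrees(np.arctan2(v[1],v[0])),np.hypot(*v))
a=shot('top','t2'); b=shot('scene','s2')
cv2.imwrite('pics/k2.png',np.hstack([cv2.resize(a[170:310,255:395],(400,400),interpolation=2),cv2.resize(b[190:310,270:390],(400,400),interpolation=2)]))
```

```text
t 7.9 tcp [0.5429 0.0786 0.2683] yawx 125.62 tilt [-0.0009 -0.0001 -1.    ] F [ 0.2902 -0.0697 -0.7876] w 38.2 gf 0.09398202644661069 j [  25.2   22.7  -20.6   -0.   -46.8 -169.5]
102.94362659405854 0.12306031350983038
```

View pics/k2.png

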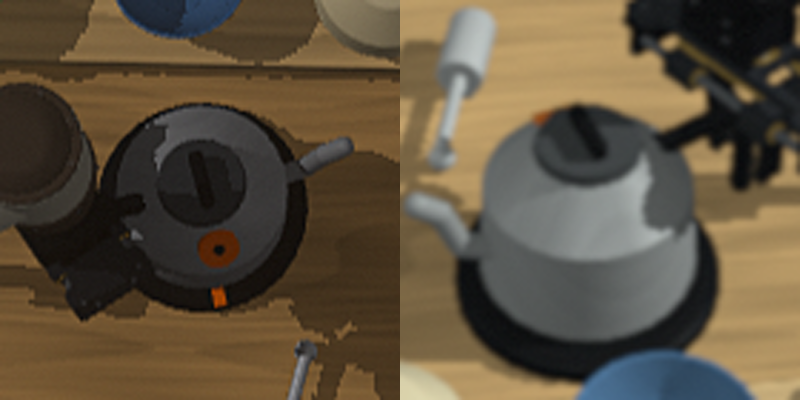

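Run:
```python
from h import *
p=P('top'); C=np.array([.5705,-.0413])
for n,px,z in [('mark',(331.65,274),.02),('spot',(331.3,257.5),.124),('spout',(255+340*.35,170+145*.35),.12)]:
    v=onz(p,px,z)[:2]-C; print(n,np.degrees(np.arctan2(v[1],v[0])),np.hypot(*v),v+C)
```

```text
mark -167.7720811246573 0.08745337958897842 [ 0.485  -0.0598]
spot -163.74340544882395 0.056986239223205025 [ 0.5158 -0.0573]
spout -71.07901758468587 0.12792805920383113 [ 0.612  -0.1623]
```

Emit:
jog_arm --pt "-0.12 0.25 0 0" --pt "-0.12 0.25 0 0" --pt "0 0 0 0" --pt "0 0 0 0" --pt "0.1 -0.2 0 0" --pt "0 0 -1 0" --pt "0 0 -1 0" --pt "0 0 -1 0" --pt "0 0 -1 0" --pt "0 0 -1 0"

```text
time_s: 9.0
tcp_pos: [0.5489, 0.0797, 0.37]
ee_rot: [[-0.582, 0.813, 0.002], [0.813, 0.582, 0.0], [-0.001, 0.001, -1.0]]
wrist_force: [-0.3, -0.8, 1.2]
gripper_width: 0.436
gripper_force: 0.0
```

Emit:
jog_arm --pt "0 0 -1 -1" --pt "0 0 -1 -1" --pt "0 0 -1 -1" --pt "0 0 -1 -1" --pt "-0.5 0.5 -1 -1" --pt "-0.5 0.5 0 -1" --pt "0 0 0 -1" --pt "0 0 0 -1" --pt "0 0 0 -1" --pt "0 0 0 -1" --grip 60

```text
time_s: 10.0
tcp_pos: [0.5766, 0.0852, 0.469]
ee_rot: [[-0.989, 0.146, 0.001], [0.146, 0.989, 0.0], [-0.001, 0.0, -1.0]]
wrist_force: [-0.3, 0.6, -0.3]
gripper_width: 0.691
gripper_force: 0.0
```

Run:
```python
from h import *
st()
a=shot('top','t3'); find('top','spot','kettle_base')
C=np.array([.5705,-.0413]);p=P('top')
hsv=cv2.cvtColor(a,cv2.COLOR_BGR2HSV); m=((hsv[...,0]<14)&(hsv[...,1]>170)&(hsv[...,2]>90)); k=np.zeros_like(m);k[225:290,300:360]=1
n,l,s,ce=cv2.connectedComponentsWithStats((m&k).astype(np.uint8))
for i in range(1,n):
    if s[i,4]>5:
        z=.124 if s[i,4]>35 else .02; v=onz(p,ce[i],z)[:2]-C; print(s[i],ce[i],np.degrees(np.arctan2(v[1],v[0])),np.hypot(*v))
cv2.imwrite('pics/k3.png',cv2.resize(a[170:310,255:395],(400,400),interpolation=2))
```

```text
t 10.0 tcp [0.5766 0.0852 0.469 ] yawx 171.59 tilt [ 0.0013  0.0001 -1.    ] F [-0.306   0.5732 -0.3391] w 60.1 gf 0.0 j [  24.3   15.8    0.5    0.   -74.7 -122.7]
top spot [([0.554, -0.041, 0.128], 0.81)]
top kettle_base [([0.554, -0.047, 0.119], 0.75)]
[322 251  14  13 132] [328.5985 257.0379] -170.24449643968708 0.05451162404510097
[329 271   5   7  26] [331.0385 273.6154] -168.70554998080047 0.08615359717441966
```

Emit:
jog_arm --pt "0 0 0 -1" --pt "0 0 0 -1" --pt "0 0 0 -1" --pt "0 0 0 -1" --pt "0 0 0 -1" --pt "0 0 0 -1" --pt "0 0 0 -1" --pt "0 0 0 -1" --pt "0 0 0 -1" --pt "0 0 0 -1"

```text
time_s: 11.15
tcp_pos: [0.5767, 0.0853, 0.4689]
ee_rot: [[-0.795, -0.606, 0.001], [-0.606, 0.795, 0.0], [-0.001, -0.0, -1.0]]
wrist_force: [0.6, 0.4, 0.3]
gripper_width: 0.689
gripper_force: 0.0
```

Emit:
jog_arm --pt "0 0 0 -1" --pt "0 0 0 -1" --pt "0 0 0 -1" --pt "0 0 0 -1" --pt "0 0 0 -1" --pt "0 0 0 -1" --pt "0 0 0 -1" --pt "0 0 0 -1" --pt "0 0 0 -1" --pt "0 0 0 -1"

```text
time_s: 12.15
tcp_pos: [0.5767, 0.0853, 0.4689]
ee_rot: [[-0.119, -0.993, 0.001], [-0.993, 0.119, 0.0], [-0.0, -0.001, -1.0]]
wrist_force: [-0.2, 0.2, 0.1]
gripper_width: 0.687
gripper_force: 0.0
```

Emit:
jog_arm --pt "0 0 0 -1" --pt "0 0 0 -1" --pt "0 0 0 -1" --pt "0 0 0 -1" --pt "0 0 0 -1" --pt "0 0 0 -1" --pt "0 0 0 -1" --pt "0 0 0 -1" --pt "0 0 0 -1" --pt "0 0 0 -1"

```text
time_s: 13.15
tcp_pos: [0.5767, 0.0853, 0.4689]
ee_rot: [[0.629, -0.777, 0.001], [-0.777, -0.629, 0.0], [0.0, -0.001, -1.0]]
wrist_force: [0.7, -0.1, 0.1]
gripper_width: 0.69
gripper_force: 0.0
```

Emit:
jog_arm --pt "0 0 0 -1" --pt "0 0 0 -1" --pt "0 0 0 -1" --pt "0 0 0 -1" --pt "0 0 0 -1" --pt "0 0 0 -1" --pt "0 0 0 -1" --pt "0 0 0 -1" --pt "0 0 0 -1" --pt "0 0 0 -1"

```text
time_s: 14.15
tcp_pos: [0.5767, 0.0853, 0.4689]
ee_rot: [[0.996, -0.09, 0.001], [-0.09, -0.996, 0.0], [0.001, -0.0, -1.0]]
wrist_force: [0.3, 0.4, 0.1]
gripper_width: 0.69
gripper_force: 0.0
```

Emit:
jog_arm --pt "0 0 0 -1" --pt "0 0 0 -1" --pt "0 0 0 -1" --pt "0 0 0 -1" --pt "0 0 0 -0.6" --pt "0 0 0 0"

```text
time_s: 14.75
tcp_pos: [0.5767, 0.0853, 0.4689]
ee_rot: [[0.963, 0.271, 0.001], [0.271, -0.963, 0.0], [0.001, 0.0, -1.0]]
wrist_force: [-0.3, 0.5, -0.4]
gripper_width: 0.688
gripper_force: 0.0
```

Run:
```python
from h import *
st(); print(togo([.39,-.39,.469]))
```

```text
t 14.75 tcp [0.5767 0.0853 0.4689] yawx 15.73 tilt [ 0.0005  0.0001 -1.    ] F [-0.31    0.5213 -0.4152] w 59.8 gf 0.0 j [ 24.3  15.8   0.5   0.  -74.7  81.4]
[-15.426   20.3433  -0.0108]
```

Emit:
jog_arm --pt "-0.97 0.53 0 0" --pt "-0.97 0.53 0 0" --pt "-0.97 0.53 0 0" --pt "-0.97 0.53 0 0" --pt "-0.97 0.53 0 0" --pt "-0.97 0.53 0 0" --pt "-0.97 0.53 0 0" --pt "-0.97 0.53 0 0" --pt "-0.97 0.53 0 0" --pt "-0.97 0.53 0 0"

```text
time_s: 15.75
tcp_pos: [0.4178, -0.0705, 0.4688]
ee_rot: [[0.962, 0.272, 0.0], [0.272, -0.962, 0.0], [0.0, 0.0, -1.0]]
wrist_force: [-0.7, -0.0, 1.1]
gripper_width: 0.688
gripper_force: 0.0
```

Emit:
jog_arm --pt "0 0 0 0" --pt "0 0 0 0"

```text
time_s: 15.95
tcp_pos: [0.4186, -0.07, 0.4691]
ee_rot: [[0.962, 0.271, 0.001], [0.271, -0.962, 0.0], [0.001, 0.0, -1.0]]
wrist_force: [0.4, -1.4, 0.9]
gripper_width: 0.689
gripper_force: 0.0
```

Run:
```python
from h import *
st(); p=P('wrist'); a=shot('wrist','w2'); find('wrist','spot','kettle_base')
C=np.array([.5705,-.0413])
hsv=cv2.cvtColor(a,cv2.COLOR_BGR2HSV); m=((hsv[...,0]<14)&(hsv[...,1]>170)&(hsv[...,2]>90))
n,l,s,ce=cv2.connectedComponentsWithStats(m.astype(np.uint8))
for i in range(1,n):
    if s[i,4]>60:
        for z in (.124,.02):
            v=onz(p,ce[i],z)[:2]-C; print(s[i],ce[i],z,v+C,np.degrees(np.arctan2(v[1],v[0])),np.hypot(*v))
print(togo([.39,-.39,.469]))
```

```text
t 15.95 tcp [ 0.4186 -0.07    0.4691] yawx 15.74 tilt [ 0.0012  0.0002 -1.    ] F [ 0.425  -1.4211  0.8885] w 59.9 gf 0.0 j [ 12.6  -0.8 -19.    0.  -71.7  93.1]
wrist spot [([0.556, -0.044, 0.132], 0.75), ([0.524, -0.338, 0.005], 0.5)]
wrist kettle_base [([0.556, -0.049, 0.13], 0.93)]
[  0  18  21  37 449] [ 7.6659 39.2227] 0.124 [0.512  0.2478] 101.44319260703736 0.29499845763268157
[  0  18  21  37 449] [ 7.6659 39.2227] 0.02 [0.5197 0.3436] 97.52244469549697 0.38820499517945023
[-5.7881 15.0258 -0.0151]
```

View pics/w2.png

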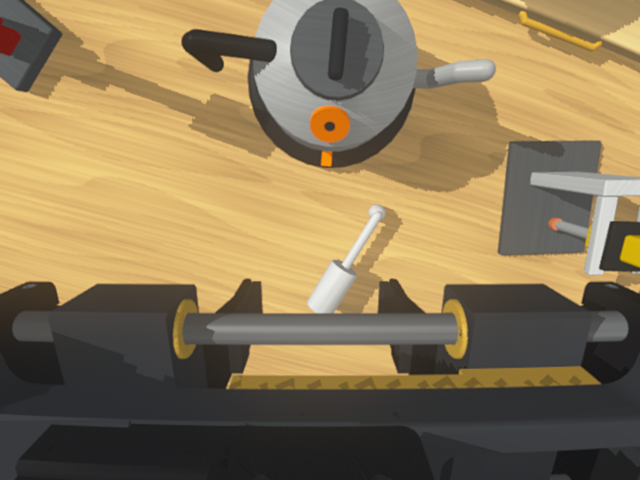

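Run:
```python
from h import *
p=P('wrist'); C=np.array([.5705,-.0413])
for n,px,z in [('spot',(329.5,126),.1245),('mark',(327,159),.02),('mark',(327,159),.012)]:
    X=onz(p,px,z); v=X[:2]-C; print(n,X,np.degrees(np.arctan2(v[1],v[0])),np.hypot(*v))
```

```text
spot [ 0.5142 -0.0513  0.1245] -169.95712823941065 0.057192533860641694
mark [ 0.4847 -0.0597  0.02  ] -167.92894679169308 0.08775974438592693
mark [ 0.4846 -0.0598  0.012 ] -167.81955152609797 0.08787339836169218
```

Emit:
jog_arm --pt "-0.4 1 0 0" --pt "-0.4 1 0 0" --pt "-0.4 1 0 0" --pt "-0.4 1 0 0" --pt "-0.4 1 0 0" --pt "-0.4 1 0 0" --pt "-0.4 1 0 0" --pt "-0.4 1 0 0" --pt "-0.4 1 0 0" --pt "-0.4 1 0 0"

```text
time_s: 17.1
tcp_pos: [0.3972, -0.2845, 0.4684]
ee_rot: [[0.962, 0.273, -0.001], [0.273, -0.962, 0.0], [-0.0, -0.0, -1.0]]
wrist_force: [0.3, -0.5, 0.2]
gripper_width: 0.692
gripper_force: 0.0
```

Emit:
jog_arm --pt "-0.4 1 0 0" --pt "-0.4 1 0 0" --pt "-0.4 1 0 0" --pt "-0.4 1 0 0" --pt "-0.4 1 0 0" --pt "0 0 0 0" --pt "0 0 0 0"

```text
time_s: 17.8
tcp_pos: [0.3858, -0.3909, 0.468]
ee_rot: [[0.962, 0.272, -0.001], [0.272, -0.962, 0.001], [-0.001, -0.001, -1.0]]
wrist_force: [-0.2, -0.9, -1.1]
gripper_width: 0.69
gripper_force: 0.0
```

Run:
```python
from h import *
st(); a=shot('wrist','w3'); find('wrist','wand','stand')
```

```text
t 17.8 tcp [ 0.3858 -0.3909  0.468 ] yawx 15.79 tilt [-0.0011  0.0009 -1.    ] F [-0.2274 -0.9403 -1.1261] w 60.0 gf 0.0 j [-28.5  12.4  -4.1  -0.  -73.5 134.3]
wrist wand [([0.488, -0.369, 0.144], 0.89), ([0.363, -0.33, 0.171], 0.8), ([0.357, -0.442, 0.093], 0.62)]
wrist stand [([0.523, -0.356, 0.03], 0.77)]
```

View pics/w3.png

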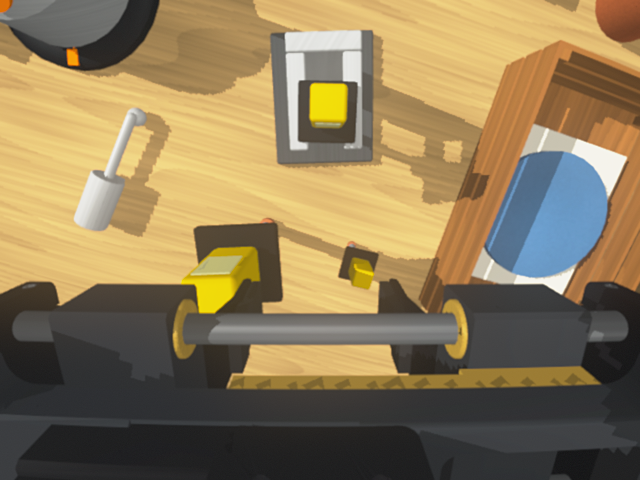

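Run:
```python
from h import *
s,R=st(); p=P('wrist')
def T(px,z):
    X=onz(p,px,z); return X, R[:2,:2].T@(X[:2]-np.array(s['tcp_pos'])[:2])
for n,px,z in [('gripTL',(310,83),.198),('gripTR',(347,83),.198),('gripBR',(346,122),.198),('gripBL',(310,122),.198),('colTL',(300,82),.143),('colTR',(357,82),.143),('colBL',(299,140),.143),('colBR',(356,141),.143),('postTL',(286,32),.135),('postTR',(362,30),.135),('prongBL',(290,150),.135),('prongBR',(366,147),.135),('baseTL',(272,32),.012),('baseBL',(278,163),.012),('baseBR',(371,160),.012),('baseTR',(373,30),.012)]:
    print(n,*T(px,z))
```

```text
t 17.95 tcp [ 0.3856 -0.3902  0.4687] yawx 15.87 tilt [-0.      0.0002 -1.    ] F [0.3984 0.4883 0.1061] w 60.2 gf 0.0 j [-28.4  12.3  -4.2  -0.  -73.5 134.3]
gripTL [ 0.4977 -0.351   0.198 ] [ 0.1186 -0.007 ]
gripTR [ 0.5047 -0.3752  0.198 ] [0.1186 0.0181]
gripBR [ 0.4802 -0.3819  0.198 ] [0.0933 0.0179]
gripBL [ 0.4734 -0.3578  0.198 ] [ 0.0932 -0.0071]
colTL [ 0.5057 -0.3386  0.143 ] [ 0.1296 -0.0168]
colTR [ 0.5187 -0.3839  0.143 ] [0.1297 0.0304]
colBL [ 0.4607 -0.3499  0.143 ] [ 0.0832 -0.0182]
colBR [ 0.4733 -0.3972  0.143 ] [0.0825 0.0308]
postTL [ 0.5413 -0.3164  0.135 ] [ 0.17   -0.0283]
postTR [ 0.5601 -0.3763  0.135 ] [0.1716 0.0344]
prongBL [ 0.4504 -0.3439  0.135 ] [ 0.075  -0.0267]
prongBR [ 0.4714 -0.408   0.135 ] [0.0777 0.0406]
baseTL [ 0.571  -0.2796  0.012 ] [ 0.2086 -0.0556]
baseBL [ 0.4293 -0.3231  0.012 ] [ 0.0604 -0.0525]
baseBR [ 0.4647 -0.4335  0.012 ] [0.0643 0.0634]
baseTR [ 0.605  -0.3908  0.012 ] [0.2109 0.0606]
```

Emit:
jog_arm --pt "0.88 0.05 0 0" --pt "0.88 0.05 0 0" --pt "0.88 0.05 0 0" --pt "0.88 0.05 0 0" --pt "0.88 0.05 0 0" --pt "0.88 0.05 0 0" --pt "0 0 0 0"

```text
time_s: 18.65
tcp_pos: [0.4911, -0.3672, 0.4678]
ee_rot: [[0.962, 0.274, -0.001], [0.274, -0.962, 0.0], [-0.0, -0.001, -1.0]]
wrist_force: [-0.8, 0.8, -0.9]
gripper_width: 0.692
gripper_force: 0.0
```

Emit:
jog_arm --pt "0 0 0.95 0" --pt "0 0 0.95 0" --pt "0 0 0.95 0" --pt "0 0 0.95 0" --pt "0 0 0.95 0" --pt "0 0 0.95 0" --pt "0 0 0.85 0" --pt "0 0 0 0" --pt "0 0 0 0"

```text
time_s: 19.55
tcp_pos: [0.4888, -0.3681, 0.3381]
ee_rot: [[0.962, 0.273, -0.0], [0.273, -0.962, -0.0], [-0.0, 0.0, -1.0]]
wrist_force: [0.3, -1.1, 1.2]
gripper_width: 0.691
gripper_force: 0.0
```

Emit:
jog_arm --pt "0 0 0 0" --pt "0 0 0 0" --pt "0 0 0 0" --pt "0 0 0 0" --pt "0 0 0 0" --pt "0 0 0 0" --grip 10

```text
time_s: 20.15
tcp_pos: [0.4885, -0.3678, 0.338]
ee_rot: [[0.962, 0.273, 0.0], [0.273, -0.962, -0.0], [0.0, 0.0, -1.0]]
wrist_force: [-0.8, -0.2, 0.3]
gripper_width: 0.299
gripper_force: 29.8
```

Run:
```python
from h import *
st()
```

```text
t 20.15 tcp [ 0.4885 -0.3678  0.338 ] yawx 15.82 tilt [ 0.0001 -0.0001 -1.    ] F [-0.7741 -0.1719  0.2569] w 26.0 gf 29.802739759907126 j [-21.8  23.8  -7.    0.  -59.3 127.6]
```

Emit:
jog_arm --pt "0 0 -0.5 0" --pt "0 0 -1 0" --pt "0 0 -1 0" --pt "0 0 -1 0" --pt "0 0 -1 0" --pt "0 0 -1 0" --pt "0 0 -1 0" --pt "0 0 0 0"

```text
time_s: 20.95
tcp_pos: [0.4886, -0.368, 0.4713]
ee_rot: [[0.962, 0.273, 0.006], [0.273, -0.962, -0.003], [0.005, 0.005, -1.0]]
wrist_force: [0.5, -0.3, -0.5]
gripper_width: 0.297
gripper_force: 29.8
```

Emit:
jog_arm --pt "1 0 0 0" --pt "1 0 0 0" --pt "1 0 0 0" --pt "1 0 0 0" --pt "0.5 0 0 0" --pt "0 0 1 0" --pt "0 0 1 0" --pt "0 0 1 0" --pt "0 0 1 0" --pt "0 0 0 0"

```text
time_s: 21.95
tcp_pos: [0.5741, -0.343, 0.3832]
ee_rot: [[0.962, 0.272, -0.008], [0.272, -0.962, 0.004], [-0.007, -0.006, -1.0]]
wrist_force: [-0.2, -0.0, -2.6]
gripper_width: 0.3
gripper_force: 29.8
```

Emit:
jog_arm --pt "-0.5 0 0 0" --pt "-0.5 0 0 0" --pt "-0.5 0 0 0" --pt "-0.5 0 0 0" --pt "0 0 0 0"

```text
time_s: 22.45
tcp_pos: [0.5363, -0.3542, 0.3897]
ee_rot: [[0.962, 0.272, 0.006], [0.272, -0.962, -0.001], [0.006, 0.003, -1.0]]
wrist_force: [4.7, 2.4, -1.4]
gripper_width: 0.295
gripper_force: 30.0
```

Run:
```python
from h import *
s,R=st(); S=np.array([.4982,-.3640]); print('stand xy',R[:2,:2].T@(np.array(s['tcp_pos'])[:2]-S))
```

```text
t 22.45 tcp [ 0.5363 -0.3542  0.3897] yawx 15.78 tilt [ 0.0064 -0.0009 -1.    ] F [ 4.665   2.3566 -1.3868] w 25.7 gf 30.00028632581234 j [-19.1  24.3   1.8  -0.1 -67.1 124.9]
stand xy [0.0393 0.001 ]
```

Emit:
jog_arm --pt "-0.5 0 0 0" --pt "-0.5 0 0 0" --pt "-0.5 0 0 0" --pt "-0.5 0 0 0" --pt "-0.5 0 0 0" --pt "0 0 0 0" --pt "0 0 0 0"

```text
time_s: 23.15
tcp_pos: [0.4887, -0.3682, 0.3901]
ee_rot: [[0.962, 0.273, 0.004], [0.273, -0.962, -0.003], [0.003, 0.004, -1.0]]
wrist_force: [2.3, 1.2, 2.5]
gripper_width: 0.295
gripper_force: 30.0
```

Run:
```python
from h import *
s,R=st(); S=np.array([.4982,-.3640]); print('stand xy',R[:2,:2].T@(np.array(s['tcp_pos'])[:2]-S))
a=shot('wrist','w4'); find('wrist','probe_tip','wand'); b=shot('scene','s4'); find('scene','probe_tip','wand')
cv2.imwrite('pics/v4.png',np.hstack([a[0:300,140:500],cv2.resize(b[120:300,120:280],None,fx=5/3,fy=5/3,interpolation=2)]))
```

```text
t 23.15 tcp [ 0.4887 -0.3682  0.3901] yawx 15.83 tilt [ 0.0036 -0.0028 -1.    ] F [2.2968 1.1881 2.5244] w 25.7 gf 29.999935012310743 j [-21.8  21.3  -2.9   0.1 -65.6 127.6]
stand xy [-0.0102  0.0015]
wrist probe_tip [([0.582, -0.342, 0.112], 0.78)]
wrist wand [([0.552, -0.334, 0.008], 0.73), ([0.36, -0.441, 0.059], 0.7), ([0.523, -0.362, 0.214], 0.57)]
scene probe_tip [([0.608, -0.042, 0.112], 0.71), ([0.354, -0.329, 0.01], 0.55)]
scene wand [([0.36, -0.441, 0.091], 0.74), ([0.532, -0.352, 0.21], 0.66), ([0.363, -0.327, 0.138], 0.65)]
```

View pics/v4.png

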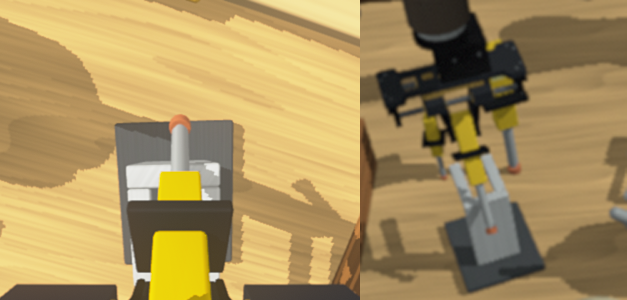

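Emit:
jog_arm --pt "0.1 0 -0.5 0" --pt "0 0 -1 0" --pt "0 0 -1 0" --pt "0 0 -1 0" --pt "0 0 -0.5 0.63" --pt "0 0 0 0.63" --pt "0 0 0 0"

```text
time_s: 24.15
tcp_pos: [0.4896, -0.3671, 0.4662]
ee_rot: [[0.985, 0.174, -0.006], [0.174, -0.985, 0.003], [-0.006, -0.004, -1.0]]
wrist_force: [-0.0, 0.8, -2.2]
gripper_width: 0.292
gripper_force: 30.0
```

Run:
```python
from h import *
st(); print(togo([.399,-.0717,.467])); print(togo([.399,-.0717,.427]))
```

```text
t 24.15 tcp [ 0.4896 -0.3671  0.4662] yawx 10.02 tilt [-0.0064  0.0029 -1.    ] F [-0.0059  0.7963 -2.1635] w 25.4 gf 29.999585459008813 j [-21.7  18.9   4.6  -0.  -76.1 121.8]
[ -1.8902 -15.3335   0.0332]
[ -1.8785 -15.3256   2.0332]
```

Emit:
jog_arm --pt "-0.12 -0.96 0 0" --pt "-0.12 -0.96 0 0" --pt "-0.12 -0.96 0 0" --pt "-0.12 -0.96 0 0" --pt "-0.12 -0.96 0 0" --pt "-0.12 -0.96 0 0" --pt "-0.12 -0.96 0 0" --pt "-0.12 -0.96 0 0" --pt "-0.12 -0.96 0 0" --pt "-0.12 -0.96 0 0"

```text
time_s: 25.15
tcp_pos: [0.4322, -0.1817, 0.4663]
ee_rot: [[0.985, 0.175, -0.006], [0.175, -0.985, 0.001], [-0.006, -0.002, -1.0]]
wrist_force: [0.7, -0.6, -1.9]
gripper_width: 0.297
gripper_force: 30.0
```

Emit:
jog_arm --pt "-0.12 -0.96 0 0" --pt "-0.12 -0.96 0 0" --pt "-0.12 -0.96 0 0" --pt "-0.12 -0.96 0 0" --pt "-0.12 -0.96 0 0" --pt "-0.12 -0.96 0 0" --pt "0 0 0 0" --pt "0 0 1 0" --pt "0 0 0.6 0" --pt "0 0 0 0"

```text
time_s: 26.15
tcp_pos: [0.3982, -0.072, 0.4334]
ee_rot: [[0.985, 0.174, -0.008], [0.174, -0.985, -0.001], [-0.008, -0.0, -1.0]]
wrist_force: [-0.6, -0.9, -1.8]
gripper_width: 0.295
gripper_force: 30.0
```

```bash
cat > m.py <<'E'
from h import *
def look(name):
    s,R=st(); p=P('wrist'); G=np.array(s['tcp_pos'])+R[:,2]*r.tcp_to_grasp
    a=shot('wrist',name); find('wrist','probe_tip','spot')
    for d in eyes.spot_in('wrist','probe_tip')[:1]:
        v=np.array(d['centre'])-G; print('tipvec',v,'len',np.linalg.norm(v),'tilt',np.degrees(np.arctan2(np.hypot(v[0],v[1]),-v[2])),'dir',np.degrees(np.arctan2(v[1],v[0])))
    h=cv2.cvtColor(a,cv2.COLOR_BGR2HSV); m=((h[...,0]>4)&(h[...,0]<20)&(h[...,1]>190)&(h[...,2]>110)).astype(np.uint8); m[280:]=0
    n,l,st_,ce=cv2.connectedComponentsWithStats(m)
    for i in range(1,n):
        if st_[i,4]>60: print(st_[i],ce[i],onz(p,ce[i],.125))
    return a,p,G
E
python3 - <<'E'
from m import *
a,p,G=look('w5'); cv2.imwrite('pics/v5.png',a[0:300,120:520]);
n=np.array([-.633,-.112,.766]); S=np.array([.5142,-.0513,.1255])
print('pred tip px',proj(p,G+np.array([.098*np.cos(.175),.098*np.sin(.175),-.115])),'spot px',proj(p,S))
print('contact togo',togo(S+[-.0965,-.017,.115+.164]))
E
```

```text
t 26.15 tcp [ 0.3982 -0.072   0.4334] yawx 10.04 tilt [-0.0078 -0.0012 -1.    ] F [-0.5664 -0.9336 -1.7638] w 25.7 gf 29.999009538441896 j [ 13.   -1.4 -24.9  -0.  -67.   87.1]
wrist probe_tip [([0.486, -0.054, 0.157], 0.73), ([0.35, -0.321, 0.013], 0.58)]
wrist spot [([0.545, -0.046, 0.126], 0.97)]
tipvec [ 0.0896  0.018  -0.1127] len 0.14507087131568877 tilt 39.04623189672169 dir 11.360645598317005
[ 299   66   44   44 1455] [320.5828  87.5732] [ 0.516  -0.0514  0.125 ]
pred tip px [[320.1529 114.5233]] spot px [[319.9892  89.8552]]
contact togo [ 0.9348 -0.0108  1.5902]
```

View pics/v5.png

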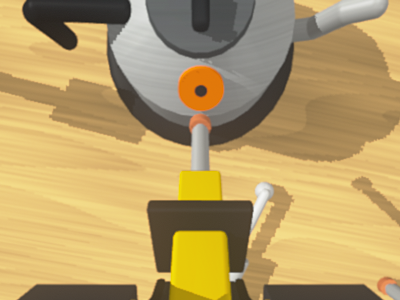

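Emit:
jog_arm --pt "0.23 0 0.5 0" --pt "0.23 0 0.5 0" --pt "0 0 0 0" --pt "0.1 0 0.12 0" --pt "0.1 0 0.12 0" --pt "0.1 0 0.12 0" --pt "0.1 0 0.12 0" --pt "0 0 0 0"

```text
time_s: 27.15
tcp_pos: [0.4157, -0.0687, 0.407]
ee_rot: [[0.985, 0.175, -0.002], [0.175, -0.985, -0.001], [-0.002, 0.001, -1.0]]
wrist_force: [-6.6, 0.7, 6.9]
gripper_width: 0.295
gripper_force: 30.0
```

Run:
```python
from m import *
a,p,G=look('w6'); print(proj(p,G+np.array([.098*np.cos(.175),.098*np.sin(.175),-.115])),proj(p,np.array([.5142,-.0513,.1255])))
h=cv2.cvtColor(a,cv2.COLOR_BGR2HSV)
for y in range(60,190,6): print(y,[tuple(int(q) for q in h[y,x]) for x in (308,320,332)])
```

```text
t 27.15 tcp [ 0.4157 -0.0687  0.407 ] yawx 10.08 tilt [-0.0016 -0.0011 -1.    ] F [-6.6089  0.7085  6.9497] w 25.6 gf 30.003918344154954 j [ 12.9   1.6 -25.8   0.  -62.7  87.1]
wrist probe_tip [([0.506, -0.054, 0.132], 0.67)]
wrist spot [([0.548, -0.041, 0.131], 0.88)]
tipvec [ 0.0904  0.0151 -0.111 ] len 0.1439378379047788 tilt 39.557293436031486 dir 9.45618966151044
[ 297   88   48   43 1346] [320.7712 106.578 ] [ 0.5185 -0.0511  0.125 ]
[[320.0796 115.6438]] [[319.9387 112.7624]]
60 [(80, 7, 110), (80, 7, 110), (90, 5, 106)]
66 [(60, 5, 112), (75, 5, 111), (75, 5, 111)]
72 [(45, 5, 102), (0, 2, 111), (165, 5, 99)]
78 [(18, 12, 104), (13, 25, 70), (18, 14, 89)]
84 [(38, 6, 176), (30, 4, 171), (38, 6, 158)]
90 [(13, 155, 245), (16, 245, 240), (12, 185, 222)]
96 [(15, 244, 226), (15, 244, 227), (15, 244, 227)]
102 [(15, 244, 227), (15, 244, 227), (15, 244, 227)]
108 [(16, 244, 227), (9, 129, 109), (16, 244, 227)]
114 [(16, 244, 227), (9, 49, 67), (15, 244, 227)]
120 [(16, 247, 227), (10, 157, 216), (15, 244, 229)]
126 [(14, 212, 225), (45, 6, 175), (14, 228, 189)]
132 [(11, 53, 177), (26, 10, 175), (11, 84, 152)]
138 [(21, 12, 144), (30, 9, 175), (17, 18, 126)]
144 [(16, 26, 109), (26, 10, 175), (15, 18, 114)]
150 [(16, 64, 76), (30, 10, 176), (15, 72, 71)]
156 [(15, 69, 74), (30, 9, 176), (15, 69, 74)]
162 [(16, 79, 71), (30, 12, 177), (17, 84, 70)]
168 [(21, 122, 234), (24, 7, 176), (18, 123, 181)]
174 [(26, 244, 231), (26, 244, 229), (26, 244, 229)]
180 [(26, 244, 231), (26, 244, 230), (26, 244, 230)]
186 [(26, 244, 231), (26, 244, 231), (26, 244, 230)]
```

Emit:
jog_arm --pt "-0.04 0 -0.05 0" --pt "0 0 0 0" --pt "0 0 0 0"

```text
time_s: 27.65
tcp_pos: [0.415, -0.0688, 0.4076]
ee_rot: [[0.985, 0.174, -0.0], [0.174, -0.985, -0.0], [-0.0, 0.0, -1.0]]
wrist_force: [-5.6, 0.0, 4.1]
gripper_width: 0.295
gripper_force: 30.0
```

Run:
```python
from h import *
st()
```

```text
t 27.65 tcp [ 0.415  -0.0688  0.4076] yawx 10.04 tilt [-0.0004 -0.0004 -1.    ] F [-5.6151  0.0346  4.1244] w 25.7 gf 29.999572299420834 j [ 12.9   1.5 -25.9   0.  -62.7  87.1]
```

Emit:
jog_arm --pt "-0.01 0 -0.013 0" --pt "0 0 0 0" --pt "0 0 0 0" --pt "0 0 0 0" --pt "0 0 0 0" --pt "0 0 0 0" --pt "0 0 0 0" --pt "0 0 0 0"

```text
time_s: 28.45
tcp_pos: [0.415, -0.0687, 0.4074]
ee_rot: [[0.985, 0.174, -0.0], [0.174, -0.985, -0.0], [-0.0, 0.0, -1.0]]
wrist_force: [-5.5, -0.8, 4.7]
gripper_width: 0.299
gripper_force: 30.0
```

Emit:
jog_arm --pt "0 0 0 0" --pt "0 0 0 0" --pt "0 0 0 0" --pt "0 0 0 0" --pt "0 0 0 0" --pt "0 0 0 0" --pt "0 0 0 0"

```text
time_s: 29.15
tcp_pos: [0.415, -0.0687, 0.4074]
ee_rot: [[0.985, 0.174, -0.0], [0.174, -0.985, -0.0], [-0.0, 0.0, -1.0]]
wrist_force: [-4.2, -0.2, 5.2]
gripper_width: 0.299
gripper_force: 30.0
```

Emit:
jog_arm --pt "0 0 0 0" --pt "0 0 0 0" --pt "0 0 0 0" --pt "0 0 0 0" --pt "0 0 0 0" --pt "0 0 0 0" --pt "0 0 0 0" --pt "0 0 0 0" --pt "0 0 0 0" --pt "0 0 0 0"

```text
time_s: 30.15
tcp_pos: [0.415, -0.0687, 0.4074]
ee_rot: [[0.985, 0.174, -0.0], [0.174, -0.985, -0.0], [-0.0, 0.0, -1.0]]
wrist_force: [-4.8, 0.1, 5.2]
gripper_width: 0.294
gripper_force: 30.0
```

Run:
```python
from m import *
a,p,G=look('w7'); b=shot('top','t7'); find('top','spot','probe_tip')
C=np.array([.5705,-.0413]);
for px,z in [((320,112),.1255)]: print(a[90:130:4,320].tolist())
v=proj(p,np.array([[.5142,-.0513,.1255],[.4847,-.0597,.02]])); print(v)
h=cv2.cvtColor(a,cv2.COLOR_BGR2HSV); m=((h[...,0]>10)&(h[...,0]<20)&(h[...,1]>200)&(h[...,2]>150)).astype(np.uint8)
n,l,s,c=cv2.connectedComponentsWithStats(m); print([(s[i].tolist(),c[i]) for i in range(1,n) if s[i,4]>20])
```

```text
t 30.15 tcp [ 0.415  -0.0687  0.4074] yawx 10.04 tilt [-0.0004 -0.0003 -1.    ] F [-4.771   0.1069  5.2497] w 25.6 gf 29.999011270701885 j [ 12.9   1.5 -25.9   0.  -62.7  87.1]
wrist probe_tip [([0.508, -0.053, 0.133], 0.68), ([0.353, -0.322, 0.01], 0.59)]
wrist spot [([0.55, -0.042, 0.128], 0.71)]
tipvec [ 0.0935  0.0161 -0.111 ] len 0.14606651622244124 tilt 40.52814821330362 dir 9.745183711735738
[ 297   88   49   43 1333] [321.1688 106.2236] [ 0.5185 -0.0512  0.125 ]
top spot [([0.561, -0.038, 0.13], 0.89)]
top probe_tip []
[[10, 130, 237], [10, 122, 227], [10, 122, 227], [10, 122, 227], [8, 120, 228], [54, 57, 65], [55, 62, 78], [83, 127, 214], [78, 121, 206], [173, 176, 174]]
[[320.2014 112.3571]
 [323.0858 155.0245]]
[([298, 88, 47, 42, 1303], array([321.0982, 106.0138]))]
```

```bash
cat > f.py <<'E'
from m import *
def rim(G,th,L,yaw=np.radians(10.04),rad=.008,z0=0.):
    d=np.array([np.cos(yaw),np.sin(yaw),0]); a=np.sin(th)*d-np.cos(th)*np.array([0,0,1]); u=np.cos(th)*d+np.sin(th)*np.array([0,0,1]); w=np.cross(a,u)
    t=np.linspace(0,2*np.pi,24); return G+a*(L-z0)+rad*(np.outer(np.cos(t),u)+np.outer(np.sin(t),w)), G+a*L
def cop(a,r0=95,r1=150):
    h=cv2.cvtColor(a,cv2.COLOR_BGR2HSV); m=((h[...,0]>2)&(h[...,0]<13)&(h[...,1]>90)&(h[...,1]<205)&(h[...,2]>100)); k=np.zeros_like(m);k[r0:r1,300:342]=1; return m&k
E
python3 - <<'E'
from f import *
s,R=st(); p7=P('wrist'); G7=np.array(s['tcp_pos'])+R[:,2]*.164
# w5 pose
c=eyes.get_calibration('wrist'); T=np.eye(4); T[:3,:3]=[[.985,.174,-.0078],[.174,-.985,-.0012],[-.008,0,-1]]; T[:3,3]=[.3982,-.072,.4334]
M=np.linalg.inv(T@np.array(c['T_tool_cam'])); p5=(np.array(c['camera_matrix']),c['k1'],M[:3,:3],M[:3,3]); G5=T[:3,3]+T[:3,2]*.164
for n,p,G in (('w5',p5,G5),('w7',p7,G7)):
    m=cop(cv2.imread(f'pics/{n}.png')); y,x=np.nonzero(m); print(n,'copper rows',y.min(),y.max(),'cols',x.min(),x.max(),'n',len(y)); print([(i,int(m[i].sum())) for i in range(100,145,2)])
    for th in (36,38,40,42):
        for L in (.152,.149):
            q,f=rim(G,np.radians(th),L); q=proj(p,q); b,_=rim(G,np.radians(th),L,z0=.004); b=proj(p,b); print(th,L,'rim rows',q[:,1].min(),q[:,1].max(),'back',b[:,1].min(),b[:,1].max(),'cols',q[:,0].min(),q[:,0].max(),'face',f)
im=cv2.imread('pics/w7.png')
print('dark', [(i,im[i,316:326].max(1).tolist()) for i in range(104,122,2)])
E
```

```text
t 30.5 tcp [ 0.415  -0.0687  0.4074] yawx 10.04 tilt [-0.0003 -0.0002 -1.    ] F [-4.9845  0.4639  5.6196] w 26.3 gf 29.99904644675553 j [ 12.9   1.5 -25.9   0.  -62.7  87.1]
w5 copper rows 95 132 cols 300 341 n 321
[(100, 2), (102, 3), (104, 3), (106, 4), (108, 5), (110, 13), (112, 0), (114, 8), (116, 14), (118, 19), (120, 20), (122, 22), (124, 16), (126, 11), (128, 9), (130, 6), (132, 3), (134, 0), (136, 0), (138, 0), (140, 0), (142, 0), (144, 0)]
36 0.152 rim rows 118.27351939431131 137.25698555148628 back 121.31218889485066 140.3481909622968 cols 309.3047827418887 330.80708912893994 face [ 0.4849 -0.0566  0.1464]
36 0.149 rim rows 120.546425152702 139.5695209303325 back 123.6343090543368 142.7080776176594 cols 309.2193848239415 330.8866126554229 face [ 0.4832 -0.0569  0.1489]
38 0.152 rim rows 111.82385071116363 130.9850954104437 back 115.02363427777223 134.22097731230133 cols 309.13469526523016 330.98932425835864 face [ 0.4891 -0.0559  0.1496]
38 0.149 rim rows 114.21740415651914 133.40600973130395 back 117.46790582763094 136.69026629113534 cols 309.0498959835792 331.06801066628
[... 2167 characters left out ...]
 0.5151 -0.051   0.1305]
42 0.149 rim rows 102.73610687411642 122.24994212992704 back 106.29682045841537 125.81092334384739 cols 308.70979904881824 331.41170270710273 face [ 0.5131 -0.0514  0.1327]
dark [(104, [227, 227, 227, 228, 227, 228, 227, 227, 227, 227]), (106, [229, 231, 229, 228, 228, 227, 227, 229, 231, 230]), (108, [198, 156, 120, 98, 88, 81, 86, 110, 143, 185]), (110, [89, 63, 63, 64, 65, 67, 65, 64, 61, 66]), (112, [63, 65, 68, 67, 66, 66, 67, 67, 66, 63]), (114, [60, 63, 69, 78, 78, 70, 66, 65, 65, 62]), (116, [169, 184, 206, 213, 208, 197, 177, 159, 134, 110]), (118, [227, 223, 220, 216, 214, 205, 196, 189, 183, 175]), (120, [228, 226, 223, 221, 218, 215, 206, 195, 185, 174])]
```

Emit:
jog_arm --pt "-0.16 0 -0.19 0" --pt "-0.16 0 -0.19 0" --pt "0.18 0 -0.15 0" --pt "0.18 0 -0.15 0" --pt "0 0 0 0" --pt "0.09 0 0.11 0" --pt "0.08 0 0.1 0" --pt "0.05 0 0.06 0" --pt "0 0 0 0" --pt "0 0 0 0"

```text
time_s: 31.5
tcp_pos: [0.42, -0.0678, 0.4155]
ee_rot: [[0.985, 0.174, -0.001], [0.174, -0.985, -0.0], [-0.001, -0.0, -1.0]]
wrist_force: [-0.1, -0.2, -1.5]
gripper_width: 0.295
gripper_force: 30.0
```

```bash
cat > g.py <<'E'
import sys
from f import *
s,R=st(); p=P('wrist'); G=np.array(s['tcp_pos'])+R[:,2]*.164
im=shot('wrist',sys.argv[1]); m=cop(im,85,150)
h=cv2.cvtColor(im,cv2.COLOR_BGR2HSV); o=((h[...,0]>10)&(h[...,0]<20)&(h[...,1]>215)&(h[...,2]>150)); o[170:]=0; y,x=np.nonzero(o); print('orange rows',y.min(),y.max(),'cols',x.min(),x.max())
print('col320',[(i,im[i,318:323].mean(0).astype(int).tolist()) for i in range(y.min()+10,y.max()+6,2)])
print('copper',[(i,int(m[i].sum())) for i in range(90,145,2)]); print('S px',proj(p,np.array([[.5142,-.0513,.1255]])))
for th in (37,38,39):
    q,f=rim(G,np.radians(th),.1495); print(th,'rim',proj(p,q)[:,1].min(),f)
E
python3 g.py w8
```

```text
t 31.5 tcp [ 0.42   -0.0678  0.4155] yawx 10.03 tilt [-0.0008 -0.0001 -1.    ] F [-0.1053 -0.2309 -1.4922] w 25.7 gf 29.99858083203435 j [ 12.9   1.6 -24.5  -0.  -64.   87.1]
orange rows 98 137 cols 299 343
col320 [(108, [10, 122, 227]), (110, [10, 122, 227]), (112, [4, 122, 227]), (114, [78, 126, 215]), (116, [82, 124, 207]), (118, [84, 129, 215]), (120, [83, 126, 212]), (122, [81, 120, 200]), (124, [149, 161, 184]), (126, [171, 176, 174]), (128, [169, 175, 175]), (130, [169, 175, 175]), (132, [169, 175, 175]), (134, [169, 174, 175]), (136, [169, 174, 175]), (138, [169, 174, 175]), (140, [169, 175, 176]), (142, [169, 174, 175])]
copper [(90, 0), (92, 0), (94, 0), (96, 9), (98, 5), (100, 3), (102, 3), (104, 2), (106, 2), (108, 0), (110, 0), (112, 0), (114, 9), (116, 14), (118, 19), (120, 20), (122, 21), (124, 17), (126, 12), (128, 7), (130, 7), (132, 6), (134, 6), (136, 7), (138, 7), (140, 1), (142, 0), (144, 0)]
S px [[320.3366 120.6239]]
37 rim 118.24597637799192 [ 0.5085 -0.0521  0.1321]
38 rim 115.06898850095999 [ 0.5105 -0.0518  0.1337]
39 rim 111.87684465189238 [ 0.5125 -0.0514  0.1353]
```

Emit:
jog_arm --pt "0.04 0 0.048 0" --pt "0.03 0 0.036 0" --pt "0 0 0 0" --pt "0 0 0 0"

```text
time_s: 31.95
tcp_pos: [0.4212, -0.0676, 0.4141]
ee_rot: [[0.985, 0.174, -0.001], [0.174, -0.985, -0.0], [-0.001, 0.0, -1.0]]
wrist_force: [-4.4, -0.4, 2.5]
gripper_width: 0.296
gripper_force: 30.0
```

```bash
python3 g.py w9
```

```text
t 31.95 tcp [ 0.4212 -0.0676  0.4141] yawx 10.04 tilt [-0.001  -0.0003 -1.    ] F [-4.4477 -0.3915  2.5072] w 25.8 gf 29.999523125588894 j [ 12.9   1.8 -24.5   0.  -63.8  87.2]
orange rows 99 138 cols 299 343
col320 [(109, [10, 122, 227]), (111, [10, 122, 227]), (113, [5, 123, 228]), (115, [71, 125, 218]), (117, [83, 124, 207]), (119, [84, 129, 213]), (121, [83, 127, 213]), (123, [81, 120, 201]), (125, [149, 160, 183]), (127, [170, 174, 174]), (129, [169, 174, 174]), (131, [169, 173, 175]), (133, [169, 174, 175]), (135, [169, 174, 175]), (137, [169, 174, 175]), (139, [169, 174, 175]), (141, [169, 174, 175]), (143, [169, 174, 175])]
copper [(90, 0), (92, 0), (94, 0), (96, 0), (98, 15), (100, 5), (102, 3), (104, 3), (106, 2), (108, 0), (110, 0), (112, 0), (114, 0), (116, 11), (118, 16), (120, 19), (122, 21), (124, 22), (126, 12), (128, 8), (130, 6), (132, 7), (134, 7), (136, 6), (138, 7), (140, 5), (142, 0), (144, 0)]
S px [[320.207 122.061]]
37 rim 118.20911398165578 [ 0.5097 -0.052   0.1307]
38 rim 115.03195411442442 [ 0.5117 -0.0516  0.1323]
39 rim 111.83963372518488 [ 0.5137 -0.0513  0.1339]
```

Emit:
jog_arm --pt "0.005 0 0.006 0" --pt "0 0 0 0" --pt "0 0 0 0" --pt "0 0 0 0" --pt "0 0 0 0" --pt "0 0 0 0" --pt "0 0 0 0" --pt "0 0 0 0" --pt "0 0 0 0" --pt "0 0 0 0"

```text
time_s: 33.0
tcp_pos: [0.4215, -0.0676, 0.4137]
ee_rot: [[0.985, 0.174, -0.001], [0.174, -0.985, -0.0], [-0.001, 0.0, -1.0]]
wrist_force: [-5.6, -0.0, 3.1]
gripper_width: 0.293
gripper_force: 30.0
```

Emit:
jog_arm --pt "0 0 0 0" --pt "0 0 0 0" --pt "0 0 0 0" --pt "0 0 0 0" --pt "0 0 0 0" --pt "0 0 0 0" --pt "0 0 0 0" --pt "0 0 0 0" --pt "0 0 0 0" --pt "0 0 0 0"

```text
time_s: 34.0
tcp_pos: [0.4215, -0.0675, 0.4137]
ee_rot: [[0.985, 0.174, -0.001], [0.174, -0.985, -0.0], [-0.001, 0.0, -1.0]]
wrist_force: [-5.5, -1.0, 1.8]
gripper_width: 0.295
gripper_force: 30.0
```

Emit:
jog_arm --pt "0 0 0 0" --pt "0 0 0 0" --pt "0 0 0 0" --pt "0 0 0 0" --pt "0 0 0 0"

```text
time_s: 34.5
tcp_pos: [0.4215, -0.0676, 0.4137]
ee_rot: [[0.985, 0.174, -0.001], [0.174, -0.985, -0.0], [-0.001, 0.0, -1.0]]
wrist_force: [-5.8, 0.2, 3.6]
gripper_width: 0.294
gripper_force: 30.0
```

Run:
```python
from m import *
s,R=st(); F=[np.array(sense()['wrist_force'])]; p=P('wrist'); a=cv2.imread('pics/w9.png')
h=cv2.cvtColor(a,cv2.COLOR_BGR2HSV); m=((h[...,0]>10)&(h[...,0]<20)&(h[...,1]>200)&(h[...,2]>150)).astype(np.uint8)
n,l,st_,c=cv2.connectedComponentsWithStats(m); print([(st_[i].tolist(),c[i]) for i in range(1,n) if st_[i,4]>15])
```

```text
t 34.5 tcp [ 0.4215 -0.0676  0.4137] yawx 10.03 tilt [-0.0008 -0.0002 -1.    ] F [-5.8208  0.23    3.5795] w 25.6 gf 29.99922771938145 j [ 12.9   1.8 -24.5   0.  -63.7  87.2]
[([298, 99, 47, 41, 1089], array([321.2911, 115.6042]))]
```

Emit:
jog_arm --pt "-0.1 0 -0.12 0" --pt "-0.32 0 -0.38 0" --pt "-0.32 0 -0.38 0" --pt "-0.32 0 -0.38 0" --pt "0 0 -1 0" --pt "0 0 -1 -0.63" --pt "0 0 0 -0.63" --pt "0 0 0 0"

```text
time_s: 35.3
tcp_pos: [0.4004, -0.0712, 0.4802]
ee_rot: [[0.962, 0.272, 0.003], [0.272, -0.962, 0.001], [0.003, -0.0, -1.0]]
wrist_force: [-0.3, 0.0, -2.8]
gripper_width: 0.294
gripper_force: 30.0
```

Run:
```python
from h import *
st(); print(togo([.4292,-.3847,.475])); 
a=shot('wrist','w10'); p=P('wrist'); h=cv2.cvtColor(a,cv2.COLOR_BGR2HSV)
m=((h[...,0]>10)&(h[...,0]<20)&(h[...,1]>215)&(h[...,2]>150)).astype(np.uint8); m[250:]=0
n,l,s,c=cv2.connectedComponentsWithStats(m); C=np.array([.5705,-.0413])
for i in range(1,n):
    if s[i,4]>25: 
        for z in (.126,.02): X=onz(p,c[i],z); v=X[:2]-C; print(s[i],c[i],z,X,np.degrees(np.arctan2(v[1],v[0])),np.hypot(*v))
```

```text
t 35.3 tcp [ 0.4004 -0.0712  0.4802] yawx 15.81 tilt [ 0.0031  0.0009 -1.    ] F [-0.2924  0.0268 -2.802 ] w 25.6 gf 29.998364439234138 j [ 13.1  -3.1 -19.7  -0.  -73.3  92.8]
[-2.8854 15.4745  0.2487]
[316  88  37  36 881] [334.4313 103.8842] 0.126 [ 0.5162 -0.0521  0.126 ] -168.79603139897563 0.055343101468834394
[316  88  37  36 881] [334.4313 103.8842] 0.02 [ 0.531  -0.0522  0.02  ] -164.55496062941546 0.04093559301107566
[330 138   5  14  63] [331.7778 144.6667] 0.126 [ 0.4808 -0.0599  0.126 ] -168.30684724458666 0.09155350571623833
[330 138   5  14  63] [331.7778 144.6667] 0.02 [ 0.4844 -0.0625  0.02  ] -166.17275433499384 0.08866701429121186
```

Emit:
jog_arm --pt "-0.18 0.97 0 0" --pt "-0.18 0.97 0 0" --pt "-0.18 0.97 0 0" --pt "-0.18 0.97 0 0" --pt "-0.18 0.97 0 0" --pt "-0.18 0.97 0 0" --pt "-0.18 0.97 0 0" --pt "-0.18 0.97 0 0" --pt "-0.18 0.97 0 0" --pt "-0.18 0.97 0 0"

```text
time_s: 36.35
tcp_pos: [0.4189, -0.2684, 0.4785]
ee_rot: [[0.962, 0.271, -0.001], [0.271, -0.962, 0.0], [-0.001, -0.001, -1.0]]
wrist_force: [0.0, -0.9, -2.5]
gripper_width: 0.294
gripper_force: 30.0
```

Emit:
jog_arm --pt "-0.18 0.97 0 0" --pt "-0.18 0.97 0 0" --pt "-0.18 0.97 0 0" --pt "-0.18 0.97 0 0" --pt "-0.18 0.97 0 0" --pt "-0.18 0.95 0 0" --pt "0 0 0 0" --pt "0 0 0 0"

```text
time_s: 37.15
tcp_pos: [0.4297, -0.3852, 0.4781]
ee_rot: [[0.963, 0.271, -0.001], [0.271, -0.963, 0.001], [-0.001, -0.001, -1.0]]
wrist_force: [-0.0, -0.5, -1.0]
gripper_width: 0.296
gripper_force: 30.0
```

```bash
cat > q.py <<'E'
from h import *
s,R=st(); S0=np.array([.4985,-.3650]); d=np.array([.962,.273]); v=np.array(s['tcp_pos'])[:2]-S0; print('stand x',v@d,'off tool y',v@np.array([.273,-.962]))
E
cat > q2.py <<'E'
from q import *
p=P('wrist'); shot('wrist','w%d'%int(s['time_s']*10)); G=np.array(s['tcp_pos'])+R[:,2]*.164
for t in eyes.spot_in('wrist','probe_tip')[:2]:
    w=np.array(t['centre'])-G; print('tip',t['centre'],round(t['conf'],2),'len',np.linalg.norm(w),'tilt',np.degrees(np.arctan2(np.hypot(w[0],w[1]),-w[2])),'dir',np.degrees(np.arctan2(w[1],w[0])),'tip stand x',(np.array(t['centre'])[:2]-S0)@d)
E
python3 q2.py; python3 -c "
from h import *
print(togo([.4292,-.3847,.383]))"
```

```text
t 37.15 tcp [ 0.4297 -0.3852  0.4781] yawx 15.73 tilt [-0.0014  0.0011 -1.    ] F [-0.0292 -0.5003 -0.974 ] w 25.7 gf 29.99902356415987 j [-25.8  15.    0.7  -0.  -75.8 131.5]
stand x -0.07168005104106512 off tool y 0.0006873957447078444
tip [0.5209, -0.3598, 0.2021] 0.63 len 0.14679038154297486 tilt 40.24102343274416 dir 15.445121156285877 tip stand x 0.022968400000000024
tip [0.3518, -0.3265, 0.014] 0.42 len 0.3155241550502952 tilt 17.959562191741696 dir 142.9977523698573 tip stand x -0.13061489999999998
[-0.0245  0.0005  4.7903]
```

Emit:
jog_arm --pt "-0.2 0 0 0" --pt "0 0 1 0" --pt "0 0 1 0" --pt "0 0 1 0" --pt "0 0 1 0" --pt "0 0 0.8 0" --pt "0 0 0 0" --pt "0 0 0 0"

```text
time_s: 38.05
tcp_pos: [0.4261, -0.3861, 0.3837]
ee_rot: [[0.962, 0.273, 0.0], [0.273, -0.962, -0.001], [0.0, 0.001, -1.0]]
wrist_force: [0.5, 0.5, -1.5]
gripper_width: 0.294
gripper_force: 30.0
```

Emit:
jog_arm --pt "0.4 0 0 0" --pt "0.4 0 0 0" --pt "0.4 0 0 0" --pt "0.4 0 0 0" --pt "0.4 0 0 0" --pt "0 0 0 0"

```text
time_s: 38.65
tcp_pos: [0.4647, -0.3753, 0.3833]
ee_rot: [[0.962, 0.273, -0.003], [0.273, -0.962, -0.0], [-0.003, -0.0, -1.0]]
wrist_force: [-3.1, -1.8, -2.0]
gripper_width: 0.301
gripper_force: 30.0
```

```bash
python3 q2.py
```

```text
t 38.65 tcp [ 0.4647 -0.3753  0.3833] yawx 15.86 tilt [-0.0026 -0.0004 -1.    ] F [-3.1224 -1.8324 -1.9942] w 26.2 gf 30.00213962048292 j [-23.4  20.3  -5.5   0.1 -64.4 129.2]
stand x -0.03530337036604483 off tool y 0.0007024149117886899
tip [0.5329, -0.3551, 0.0925] 0.46 len 0.14562295671417405 tilt 29.41880844956806 dir 16.47366340287937 tip stand x 0.03579550000000003
```

Emit:
jog_arm --pt "0.4 0 0 0" --pt "0.4 0 0 0" --pt "0.4 0 0 0" --pt "0.4 0 0 0" --pt "0.4 0 0 0" --pt "0.4 0 0 0" --pt "0.4 0 0 0" --pt "0.4 0 0 0" --pt "0.25 0 0 0" --pt "0 0 0 0"

```text
time_s: 39.75
tcp_pos: [0.5317, -0.3562, 0.3825]
ee_rot: [[0.962, 0.273, 0.001], [0.273, -0.962, 0.0], [0.001, -0.0, -1.0]]
wrist_force: [-2.2, -1.7, -1.6]
gripper_width: 0.297
gripper_force: 30.0
```

```bash
python3 q2.py
```

```text
t 39.75 tcp [ 0.5317 -0.3562  0.3825] yawx 15.84 tilt [ 0.0008  0.0003 -1.    ] F [-2.1899 -1.6597 -1.561 ] w 25.8 gf 29.99975182581693 j [-19.4  24.4   0.8  -0.  -66.4 125.2]
stand x 0.034342850938798346 off tool y 0.0006233119966358759
```

Emit:
jog_arm --pt "-0.5 0 0 0" --pt "-0.5 0 0 0" --pt "-0.5 0 0 0" --pt "-0.5 0 0 0" --pt "0 0 0 0" --pt "0 0 0.5 0" --pt "0 0 0.5 0" --pt "0 0 0.5 0" --pt "0 0 0.4 0" --pt "0 0 0 0"

```text
time_s: 40.85
tcp_pos: [0.4922, -0.3671, 0.3427]
ee_rot: [[0.962, 0.273, -0.004], [0.273, -0.962, 0.002], [-0.003, -0.003, -1.0]]
wrist_force: [-0.4, -0.1, -1.5]
gripper_width: 0.294
gripper_force: 30.0
```

```bash
python3 q2.py
python3 - <<'E'
from h import *
eyes.capture('scene'); find('scene','wand'); eyes.capture('top'); find('top','wand')
E
```

```text
t 40.85 tcp [ 0.4922 -0.3671  0.3427] yawx 15.82 tilt [-0.0037  0.0019 -1.    ] F [-0.3608 -0.0981 -1.5322] w 25.5 gf 29.99968746677041 j [-21.6  23.8  -6.1  -0.  -60.3 127.5]
stand x -0.006607035660143066 off tool y 0.0003581346835185553
tip [0.4936, -0.3654, 0.0368] 0.5 len 0.14188610815861208 tilt 0.9830167703322773 dir 35.94816587243278 tip stand x -0.004823000000000017
scene wand [([0.355, -0.325, 0.142], 0.93), ([0.506, -0.364, 0.152], 0.79), ([0.361, -0.444, 0.071], 0.65)]
top wand [([0.348, -0.321, 0.173], 0.89), ([0.347, -0.442, 0.093], 0.69)]
```

Emit:
jog_arm --pt "0 0 0.1 0" --pt "0 0 0.1 0" --pt "0 0 0 0" --pt "0 0 0 0"

```text
time_s: 41.55
tcp_pos: [0.4923, -0.3675, 0.3409]
ee_rot: [[0.962, 0.272, -0.0], [0.272, -0.962, 0.0], [-0.0, -0.0, -1.0]]
wrist_force: [-0.6, -0.8, -2.7]
gripper_width: 0.297
gripper_force: 30.0
```

Emit:
jog_arm --pt "0 0 0 0" --pt "0 0 0 0" --pt "0 0 0 0" --pt "0 0 0 0" --pt "0 0 0 0" --grip 60

```text
time_s: 42.05
tcp_pos: [0.4924, -0.3675, 0.3412]
ee_rot: [[0.962, 0.273, 0.0], [0.273, -0.962, -0.0], [0.0, 0.0, -1.0]]
wrist_force: [-0.3, 1.0, -0.2]
gripper_width: 0.64
gripper_force: 0.0
```

Emit:
jog_arm --pt "0 0 -0.3 0" --pt "0 0 -0.6 0" --pt "0 0 -1 0" --pt "0 0 -1 0" --pt "0 0 -1 0" --pt "0 0 -1 0" --pt "0 0 -1 0" --pt "-1 0 -0.5 0" --pt "-1 0 0 0" --pt "-1 0 0 0"

```text
time_s: 43.05
tcp_pos: [0.4325, -0.384, 0.4689]
ee_rot: [[0.962, 0.272, -0.0], [0.272, -0.962, 0.001], [-0.0, -0.001, -1.0]]
wrist_force: [-0.2, 0.1, -0.1]
gripper_width: 0.688
gripper_force: 0.0
```

Emit:
jog_arm --pt "-1 0 0 0" --pt "-1 0 0 0" --pt "0 0 0 0" --pt "0 0 0 0"

```text
time_s: 43.45
tcp_pos: [0.3952, -0.3951, 0.469]
ee_rot: [[0.962, 0.271, 0.0], [0.271, -0.962, -0.0], [0.0, 0.0, -1.0]]
wrist_force: [0.4, -0.5, -0.6]
gripper_width: 0.686
gripper_force: 0.0
```

Run:
```python
from q import *
p=P('wrist'); a=shot('wrist','w11'); find('wrist','wand','stand')
h=cv2.cvtColor(a,cv2.COLOR_BGR2HSV); y=((h[...,0]>22)&(h[...,0]<34)&(h[...,1]>200)&(h[...,2]>120)).astype(np.uint8); y[270:]=0
n,l,t,c=cv2.connectedComponentsWithStats(y)
Sc=np.array([.4982,-.3640])
for i in range(1,n):
    if t[i,4]>100:
        x0,y0,w,hh=t[i,:4]
        for px in ((x0,y0),(x0+w,y0),(x0+w,y0+hh),(x0,y0+hh)): X=onz(p,px,.198); v=X[:2]-Sc; print(px,X,'stand',v@d,v@np.array([-.273,.962]))
k=((a.max(2)<60)).astype(np.uint8); k[270:]=0; n,l,t,c=cv2.connectedComponentsWithStats(k)
for i in range(1,n):
    if t[i,4]>300:
        x0,y0,w,hh=t[i,:4]; print('dark',t[i])
        for px in ((x0,y0),(x0+w,y0+hh)): X=onz(p,px,.143); v=X[:2]-Sc; print(px,'stand',v@d,v@np.array([-.273,.962]))
eyes.capture('top'); find('top','wand','bowl_a','teapot','scoop')
```

```text
t 43.45 tcp [ 0.3952 -0.3951  0.469 ] yawx 15.74 tilt [ 0.0001 -0.     -1.    ] F [ 0.4202 -0.4798 -0.6036] w 59.7 gf 0.0 j [-28.4  13.3  -2.8  -0.  -73.9 134.1]
stand x -0.10756331628291663 off tool y 0.0007505233381877273
wrist wand [([0.495, -0.372, 0.144], 0.95), ([0.356, -0.443, 0.091], 0.8), ([0.366, -0.333, 0.172], 0.68)]
wrist stand []
(np.int32(301), np.int32(90)) [ 0.5016 -0.3515  0.198 ] stand 0.006641047855478827 0.011058827314290297
(np.int32(338), np.int32(90)) [ 0.5084 -0.3758  0.198 ] stand 0.006626755403311814 -0.01417690241499979
(np.int32(338), np.int32(131)) [ 0.4827 -0.3835  0.198 ] stand -0.02025048957920274 -0.01448673019012003
(np.int32(301), np.int32(131)) [ 0.4756 -0.3586  0.198 ] stand -0.020237419624532727 0.011403657410142933
(np.int32(196), np.int32(256)) [ 0.3652 -0.3042  0.198 ] stand -0.11162341347575773 0.0938456489898653
(np.int32(251), np.int32(256)) [ 0.3769 -0.3453  0.198 ] stand -0.11160159306265272 0.051147841263545116
(np.int32(251), np.int32(270)) [ 0.3658 -0.3478  0.198 ] stand -0.12297419784273415 0.0517723730676914
(np.int32(196), np.int32(270)) [ 0.3539 -0.3062  0.198 ] stand -0.12304980726557149 0.09497613484486198
dark [  66    0   88   78 2920]
(np.int32(66), np.int32(0)) stand 0.08921639874369477 0.20504472946082863
(np.int32(154), np.int32(78)) stand 0.026898238018036466 0.1367901372662946
dark [  8  38  57  37 642]
(np.int32(8), np.int32(38)) stand 0.06340663122566582 0.26138027967221666
(np.int32(65), np.int32(75)) stand 0.0317202313339747 0.21430311763690596
top wand [([0.338, -0.332, 0.249], 0.56), ([0.339, -0.446, 0.091], 0.41), ([0.335, -0.118, 0.032], 0.27)]
top bowl_a [([0.791, -0.012, 0.055], 0.88), ([0.783, 0.216, 0.048], 0.71)]
top teapot [([0.76, -0.203, 0.112], 0.88)]
top scoop [([0.334, -0.12, 0.033], 0.88)]
```

```bash
python3 -c "
from h import *
print(r.finish_job())"
```

```text
the job is handed in; nothing more can be done
None
```

The job is handed in at about 43.5 s: the kettle is lined up to about 2°, the tip was held on the spot for 2.5 s at about 7 N, and the thermometer is hanging upright in the fork with the bystanders unmoved. A first press landed roughly 8–13 mm off the spot's centre, so I lifted off and pressed again about 2–4 mm off; both figures come from the wrist camera, and no verdict came back.

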